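Empty the counting scoop and hold it clear of the scale

TASK

The five buckles in the scoop on the counting scale are counted: lift the scoop off the scale with all five in it and tip them into the open carton. Then bring the empty scoop back over the scale and finish still holding it, level and steady, about 10 cm above the middle of the weighing platform and touching nothing but you, so that I can zero the bare scale. Leave the carton, the reels, the cutter and the pen pot where they stand.

Things in the scene. Friction and masses are not known exactly. Their poses are not given: they have to be found in the camera images.
- scoop: loose aluminium counting scoop, 125 to 200 g: flat tray 150 (x) x 116 (y), sheet 3 thick, black handle. Origin: centre of the tray's underside, z up. -x end: open pouring lip, no wall; +x end: wall 45 high; side walls slope from 45 high at the back to 18 at the lip. Centre of mass near x = +30. Starts flat on the scale, handle (+x) pointing away from the robot (world +x) within 0.6 rad, beyond the scale's edge
- scoop_grip (a point): middle of the scoop handle, 135 from the scoop's origin along +x and 36 above its underside; axes as the scoop. The handle is a straight flat-sided bar along x, 18 wide (y) and 20 high, from x = +75 to +178 of the scoop, with free space beside, above and below it
- scoop_lip (a point): middle of the scoop's pouring lip, top face of the floor, 75 from the scoop's origin along -x. Sheet and buckles are slippery: buckles begin to slide at a tilt of about 17 to 23 degrees and all leave over the lip within about 2 s at 40 degrees or more, lip down
- buckle1: buckle 1 of 5, all alike: black closed side-release strap buckle, 32 long (x) x 20 wide (y) x 9 high, 12 g, loose in the scoop. Origin: centre of its underside
- buckle2: buckle 2 of 5, all alike: black closed side-release strap buckle, 32 long (x) x 20 wide (y) x 9 high, 12 g, loose in the scoop. Origin: centre of its underside
- buckle3: buckle 3 of 5, all alike: black closed side-release strap buckle, 32 long (x) x 20 wide (y) x 9 high, 12 g, loose in the scoop. Origin: centre of its underside
- buckle4: buckle 4 of 5, all alike: black closed side-release strap buckle, 32 long (x) x 20 wide (y) x 9 high, 12 g, loose in the scoop. Origin: centre of its underside
- buckle5: buckle 5 of 5, all alike: black closed side-release strap buckle, 32 long (x) x 20 wide (y) x 9 high, 12 g, loose in the scoop. Origin: centre of its underside
- scale: compact counting scale, fixed: grey housing 260 (x) x 200 (y), display and keys at its -x end (towards the robot), dark platform 170 (x) x 190 (y), top 68 above the bench. Origin: centre of the underside; the platform's middle is at x = +40. Scale and carton stand left and right of the robot's centre line, either way round
- platform (a point): middle of the weighing platform's top face, 68 above the bench
- carton: open cardboard carton, loose, about 1.2 kg: 200 (x) x 250 (y) x 100 high outside, walls and bottom 5 thick, empty, flaps folded down outside, reaching about 20 beyond the walls and not above the rim. Origin: centre of the underside
- carton_mouth (a point): middle of the carton's mouth, at rim height, 100 above the bench
- reel1: lower of two stacked white webbing reels, 150 across, 30 high; bystander. Origin: centre of the underside
- reel2: upper reel of the stack, its top 60 above the bench; bystander. Origin: centre of the underside
- cutter: black bench cutter box 190 x 85, 46 high, with two brass posts reaching 98 above the bench; bystander on the robot's right. Origin: centre of the underside
- pen_pot: steel pen pot 72 across, 85 high, pens reaching 125; bystander on the robot's left. Origin: centre of the underside

How it is judged:
By the outcome, as a careful person would: the job done as asked, in the order asked, and still so for the second after the job is handed in, while the arm keeps its last pose, push and grip.
It also fails if it takes over 67 s, if anything falls off the work surface, if the arm or the gripper's body presses on something with over 40 N, if the wrist force passes 120 N, or if a joint passes its speed limit or range.

ROBOT

A 7-joint arm with a two-finger parallel gripper is mounted at the origin on the work surface. World frame = base frame: x ahead of the robot, y to its left, z up, the work surface at z = 0. Lengths are in m, angles in rad, forces in N, time in s.
With the tool pointing down it reaches from about 0.4 to 0.875 m from the base axis. Payload 19.3 kg.
Tool frame: the origin (TCP) lies at the very end of the fingers, on their centre line; the grasp point (between the pads) lies 19 mm behind it; z points along the fingers, y is the line along which they close (so a half turn about z gives the same grasp; the last joint's range is limited). The gripper opens to 85 mm and grips with 20 to 120 N. Pads are 22 mm wide; open, the fingers measure 114 mm over their backs; the gripper's body (76 mm by 85 mm) begins 54 mm behind the grasp point. The pads swing forward as they close: fully open they stand 13 mm farther back than shut.
Start: joints at [-1.374, 0.521, -0.036, 1.599, 0.021, 1.021, -0.113], TCP at [0.165, 0.603, 0.231] pointing down, gripper open.
Joint ranges: [-2.91, 2.91], [-0.3, 2.13], [-1.5, 1.42], [0.17, 2.43], [-1.26, 4.41], [0.16, 1.93], [-2.52, 2.52]. Speed limits (rad/s): [1.89, 1.89, 2.39, 2.39, 3.01, 3.01, 3.01].

INTERFACE

Orientations are given as [roll, pitch, yaw] about the fixed x, y, z axes, in that order (R = Rz(yaw) Ry(pitch) Rx(roll)).
In Python, from workcell import bot gives the robot as it stands.
- The arm moves only by the tool jog_arm, never from a script. Its argument "motion" is a list of rows, each a list of 5 numbers: the shift along the tool's x, y, z scaled (see below), then the turn about the tool's z scaled (see below), then the opening, from 0 (shut) to 1 (fully open). A call has 1 to 12 rows; each row shifts and turns the commanded pose from where the row before left it, along the tool's axes as they then stand; what a row does not reach is not made up. The controller multiplies each number of a shift by 30 mm and each number of a turn by 0.08 rad. A row lasts 1/10 s, in which the tool goes at most 50 mm and 8.59 degrees, less where a joint would pass 70% of its speed; a pose out of reach is approached as far as the arm can. A call with a number of a shift or a turn outside -1 to 1 is refused whole. A call with a gripper value outside its range is refused whole. The fingers move at their own pace and stop on an object; "newtons" is the grip in N (left out, the last holds). Time passes only in rows, so rows that do not move let the fingers close. It gives the time, the measured TCP pose, the force, the opening and the grip force at its end, in the units of the state.
- bot.observe(): the state, without advancing time (a new reading comes with each control period).
- bot.grab_frame(name): name is "scene" or "top"; returns a dict with "pixels" (400x640x3 uint8, red, green, blue), "fovy" (degrees; the focal length in pixels is half the picture's height over the tangent of half this angle, whatever the lens; pixels are square), "cx", "cy" (the principal point, pixels), "rvec" (rotation vector, rad) and "tvec" (3), from world to camera coordinates, as OpenCV has them. Camera axes: x right, y down, z forward; pixel columns grow to the right and rows downward; lengths in m; the calibration is good to about 2 mm. A picture is of the moment at which its call begins. There is no depth.
- bot.job_done(): hands the job in; it is judged then, once.
The state is a dict: "clock": time; "qpos": joint angles; "qd": joint speeds; "joint_efforts": joint torques, N m; "position": TCP position; "tool_rot": TCP orientation; "force": force on the tool from outside, world axes, zero at the start; "moment": the same for the moment, N m; "grip_width": finger opening in m; "finger_force": force on a finger pad.
Only numpy, scipy, OpenCV 4.12 (cv2) and the standard library are available. Lean on these libraries where they do the work, as an engineer would, in place of code of your own. Each camera call takes 0.05 s, during which the arm holds its last target. There are 200 camera calls.

## Working session

There is one attempt and no reset: what is moved stays moved. The work goes in short steps, Python scripts to look and compute and a tool call to move; the robot and the scene stay as the last step left them, time stands still between calls to the robot, and variables do not carry over. Pictures are saved under pics/ and viewed, at most 10 in all, crops included, and the job is handed in when it is done.

Besides the shell and the picture viewer there is one more tool, called after ">>>" as a command line: name --pt "numbers of a row" for each row, then --argument value for the rest. jog_arm: Moves the arm, as the interface text tells. Shifts and turns lie within -1 to 1; 1 stands for 30 mm of shift or 0.08 rad of turn. Its arguments: {"type":"object","properties":{"motion":{"type":"array","items":{"type":"array","items":{"type":"number"}}},"newtons":{"type":"number"}},"required":["motion"]}

```bash
mkdir -p pics; cat > h.py <<'E'
import numpy as np, cv2
from workcell import bot
from scipy.spatial.transform import Rotation as R
def snap(n,fn=None):
    f=bot.grab_frame(n)
    if fn: cv2.imwrite('pics/'+fn,np.ascontiguousarray(f['pixels'][:,:,::-1]))
    h=f['pixels'].shape[0]; F=h/2/np.tan(np.radians(f['fovy'])/2)
    f['K']=np.array([[F,0,f['cx']],[0,F,f['cy']],[0,0,1]]); f['Rm']=cv2.Rodrigues(np.array(f['rvec'],float))[0]; f['t']=np.array(f['tvec'],float).ravel()
    return f
def back(f,u,v,z):
    d=f['Rm'].T@np.linalg.inv(f['K'])@[u,v,1]; c=-f['Rm'].T@f['t']
    return c+d*(z-c[2])/d[2]
def proj(f,p):
    q=f['K']@(f['Rm']@np.array(p,float).T+f['t'][:,None]) if np.ndim(p)>1 else f['K']@(f['Rm']@p+f['t'])
    return (q[:2]/q[2]).T
E
python3 - <<'E'
from h import *
for n in('scene','top'):
    f=snap(n,n+'0.png'); print(n,f['K'][0,0],f['cx'],f['cy'],-f['Rm'].T@f['t'])
print(bot.observe())
E
```

```text
scene 370.789253864699 316.55094807869955 203.40636471732765 [ 0.96498465 -0.61539228  1.14361292]
top 400.03676306469066 317.5740612941497 196.08940499618828 [0.31423033 0.02694657 1.2971851 ]
{'clock': 0.1, 'qpos': array([-1.37419389,  0.52195377, -0.03633762,  1.59991727,  0.02121619,
        1.0211103 , -0.11282685]), 'qd': array([ 3.97271204e-04, -1.08536377e-03, -5.13808710e-04, -9.13598832e-05,
        3.92395945e-04,  7.70954011e-04, -6.19955542e-04]), 'joint_efforts': array([ 4.34897534e-03, -9.28464746e+01,  1.98454991e+00, -3.70532262e+01,
        1.82484597e-02,  5.28969467e-03,  5.23466531e-05]), 'position': array([0.16473437, 0.60259979, 0.23079566]), 'tool_rot': array([-3.14059254e+00,  7.83846687e-05,  2.87476911e+00]), 'force': array([-0.14984081,  0.53086161,  0.2673476 ]), 'moment': array([-0.03474475,  0.02192947,  0.0071198 ]), 'finger_force': 0.0, 'grip_width': 0.0851020251612229}
```

View pics/top0.png

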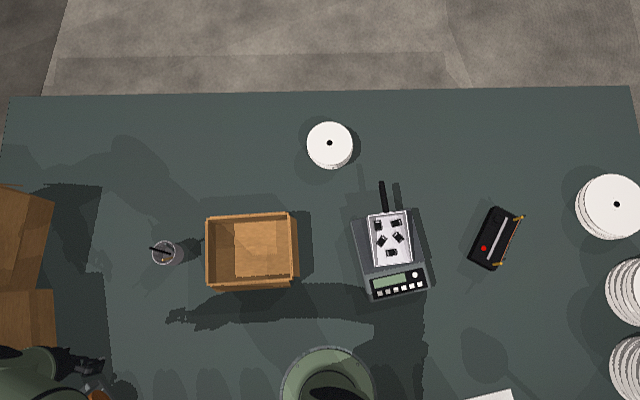

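View pics/scene0.png

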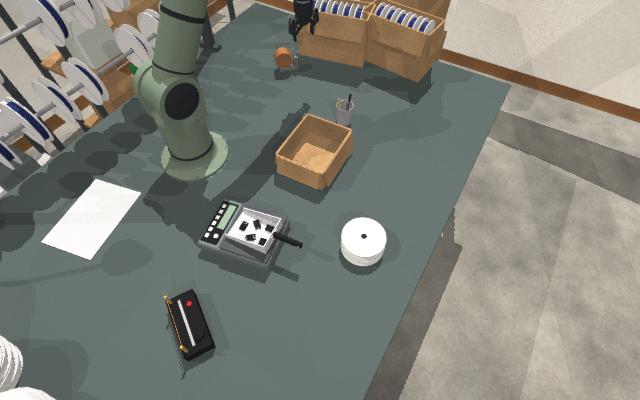

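The top view shows the carton at about (252,250), the scale at about (392,250) and the scoop handle from (383,213) to (381,181). The reels are at (330,145), the cutter at (495,238) and the pot at (166,252). Next I'll zoom in to measure.

```bash
python3 - <<'E'
from h import *
f=snap('top'); im=f['pixels'][:,:,::-1]
c=cv2.resize(im[170:310,340:440],None,fx=5.6,fy=5.6,interpolation=cv2.INTER_CUBIC)
cv2.imwrite('pics/c1.png',c[:600] if 0 else cv2.resize(np.ascontiguousarray(im[172:312,340:440]),(428,600),interpolation=cv2.INTER_CUBIC))
print('tcp px',proj(f,bot.observe()['position']))
for n,uv,z in [('h_far',(381,181.5),.114),('h_near',(384,213),.114),('cart',(206,213),.1),('cart',(291,212),.1),('cart',(298,285),.1),('cart',(208,287),.1),('pot',(166,252),.085),('reel',(330,145),.06),('cut',(495,238),.046)]: print(n,back(f,*uv,z).round(4))
# handle line by dark pixels
g=im[176:212,370:396].max(2); ys,xs=np.where(g<35); print(len(xs)); 
for y in range(36): 
    s=xs[ys==y]; print(y+176,s.min()+370 if len(s) else None,s.max()+370 if len(s) else None,end=' | ')
E
```

```text
tcp px [ 87.98711044 354.92287863]
h_far [ 0.6298 -0.1764  0.114 ]
h_near [ 0.5317 -0.1799  0.114 ]
cart [0.5454 0.3589 0.1   ]
cart [0.5432 0.1005 0.1   ]
cart [0.3258 0.0814 0.1   ]
cart [0.3257 0.3439 0.1   ]
pot [0.4313 0.4784 0.085 ]
reel [ 0.7711 -0.0259  0.06  ]
cut [ 0.4573 -0.5354  0.046 ]
170
176 None None | 177 None None | 178 None None | 179 None None | 180 None None | 181 380 382 | 182 379 383 | 183 379 383 | 184 379 383 | 185 379 384 | 186 379 384 | 187 379 384 | 188 379 384 | 189 379 384 | 190 380 384 | 191 380 385 | 192 380 385 | 193 380 385 | 194 380 385 | 195 380 385 | 196 381 385 | 197 381 386 | 198 381 386 | 199 381 386 | 200 381 386 | 201 381 386 | 202 382 387 | 203 382 387 | 204 382 387 | 205 382 387 | 206 382 387 | 207 382 387 | 208 383 388 | 209 383 388 | 210 383 388 | 211 383 388 |
```

View pics/c1.png

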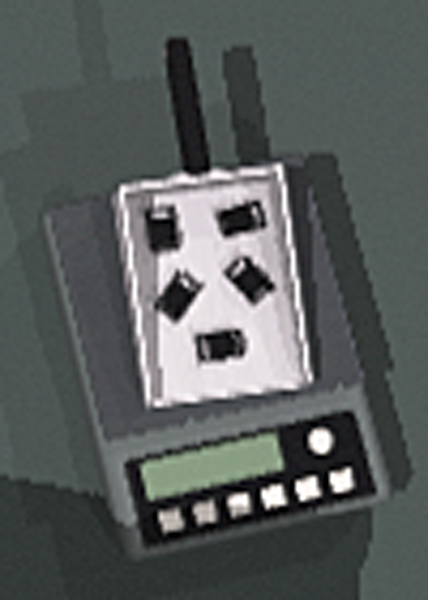

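The crop shows the scoop floor with five buckles, the handle from about (381,181) to (385.5,211), and the platform corners at about (351,222), (412,208), (426,261) and (364,275).

```bash
python3 - <<'E'
from h import *
f=snap('top')
a=back(f,380.9,180.8,.114);b=back(f,385.5,210,.114);d=a-b;yaw=np.arctan2(d[1],d[0]);u=d/np.linalg.norm(d);print('yaw',yaw,'end',a)
print('grip',a-.043*u,'origin',a-.178*u)
L=[back(f,*p,.071) for p in [(375,266.6),(412.4,262)]];print('lip mid',sum(L)/2, 'from handle',a-.253*u,'w',np.linalg.norm(L[0]-L[1]))
B=[back(f,*p,.113) for p in [(368,215.2),(406.1,210.6)]];print('back mid',sum(B)/2,'exp',a-.103*u, 'yaw lips',np.arctan2(*(L[0]-L[1])[1::-1])*-1, )
P=[back(f,*p,.068) for p in [(351.2,222.2),(412.4,208.2),(426.4,260.8),(364.5,274.8)]];print('plat',sum(P)/4,[np.linalg.norm(P[i]-P[i-1]) for i in range(4)])
e=(P[0]+P[1]-P[2]-P[3]);print('scale yaw',np.arctan2(e[1],e[0]))
o=bot.observe();print(R.from_euler('xyz',o['tool_rot']).as_matrix().round(3))
E
```

```text
yaw 0.09492974899206677 end [ 0.63204571 -0.17626737  0.114     ]
grip [ 0.58923931 -0.18034322  0.114     ] origin [ 0.45484714 -0.1931395   0.114     ]
lip mid [ 0.38122706 -0.20764342  0.071     ] from handle [ 0.38018482 -0.20024854  0.114     ] w 0.11470944739586919
back mid [ 0.53196955 -0.18936103  0.113     ] exp [ 0.52950946 -0.18603046  0.114     ] yaw lips -1.6700885190265624
plat [ 0.4521297  -0.19711593  0.068     ] [np.float64(0.1646980193838667), np.float64(0.1977033123082313), np.float64(0.16655420644725136), np.float64(0.19399952575784965)]
scale yaw 0.1949449186489322
[[-0.965  0.264 -0.   ]
 [ 0.264  0.965 -0.001]
 [-0.    -0.001 -1.   ]]
```

>>> jog_arm --pt "0 0 0 -0.92 1" --pt "0 0 0 -0.92 1" --pt "0 0 0 -0.92 1" --pt "0 0 0 -0.92 1" --pt "0 0 0 -0.92 1" --pt "-0.4 -0.98 0 0 1" --pt "-0.4 -0.98 0 0 1" --pt "-0.4 -0.98 0 0 1" --pt "-0.4 -0.98 0 0 1" --pt "-0.4 -0.98 0 0 1" --pt "-0.4 -0.98 0 0 1" --pt "-0.4 -0.98 0 0 1" --newtons 120

```text
clock: 1.4
position: [0.2696, 0.4054, 0.2313]
tool_rot: [-3.142, 0.0, -3.04]
force: [0.9, 0.8, 0.1]
grip_width: 0.0857
finger_force: 0.0
```

>>> jog_arm --pt "-0.4 -0.98 0 0 1" --pt "-0.4 -0.98 0 0 1" --pt "-0.4 -0.98 0 0 1" --pt "-0.4 -0.98 0 0 1" --pt "-0.4 -0.98 0 0 1" --pt "-0.4 -0.98 0 0 1" --pt "-0.4 -0.98 0 0 1" --pt "-0.4 -0.98 0 0 1" --pt "-0.4 -0.98 0 0 1" --pt "-0.4 -0.98 0 0 1" --pt "-0.4 -0.98 0 0 1" --pt "-0.4 -0.98 0 0 1"

```text
clock: 2.6
position: [0.4485, 0.0689, 0.2314]
tool_rot: [3.142, 0.0, -3.04]
force: [0.5, 0.3, 0.1]
grip_width: 0.0855
finger_force: 0.0
```

>>> jog_arm --pt "-0.4 -0.98 0 0 1" --pt "-0.4 -0.98 0 0 1" --pt "-0.4 -0.98 0 0 1" --pt "-0.4 -0.98 0 0 1" --pt "-0.4 -0.98 0 0 1" --pt "-0.4 -0.98 0 0 1" --pt "-0.4 -0.98 0 0 1" --pt "-0.4 -0.98 0 0 1" --pt "-0.4 -0.98 0 0 1" --pt "0 0 0 0 1" --pt "0 0 0 0 1" --pt "0 0 0 0 1"

```text
clock: 3.8
position: [0.582, -0.1812, 0.2312]
tool_rot: [3.141, -0.0, -3.04]
force: [0.3, 0.1, 1.3]
grip_width: 0.0856
finger_force: 0.0
```

>>> jog_arm --pt "0 0 0.97 0 1" --pt "0 0 0.97 0 1" --pt "0 0 0.97 0 1" --pt "0 0 0.97 0 1" --pt "0 0 0.97 0 1" --pt "0 0 0 0 1" --pt "0 0 0 0 1" --pt "0 0 0 0 0.5" --pt "0 0 0 0 0.35" --pt "0 0 0 0 0.3" --pt "0 0 0 0 0.3" --newtons 120

```text
clock: 4.9
position: [0.5825, -0.1822, 0.0864]
tool_rot: [-3.141, 0.001, -3.04]
force: [-0.2, 0.8, 0.1]
grip_width: 0.0282
finger_force: 0.0
```

```bash
python3 - <<'E'
from h import *
f=snap('top'); g=snap('scene'); a=f['pixels'][165:285,330:450,::-1]; b=g['pixels'][170:290,190:330,::-1]
cv2.imwrite('pics/c2.png',np.hstack([cv2.resize(np.ascontiguousarray(a),(370,370),interpolation=2),cv2.resize(np.ascontiguousarray(b),(430,370),interpolation=2)]))
print(bot.observe())
E
```

```text
{'clock': 5.0, 'qpos': array([ 0.09843787,  0.68752057,  0.15893704,  1.7579252 , -0.15505588,
        0.7080445 ,  2.01180037]), 'qd': array([-6.30971340e-05,  3.77993620e-03, -1.19393189e-03, -1.92613625e-05,
       -1.12334589e-03, -1.35810289e-03,  1.21450508e-03]), 'joint_efforts': array([-4.09385213e-02, -9.77814102e+01,  7.77970701e+00, -2.79788446e+01,
        1.44235912e-02,  6.84728628e-03, -1.63064065e-03]), 'position': array([ 0.58227663, -0.18220934,  0.08606731]), 'tool_rot': array([-3.14150279e+00,  2.55833231e-04, -3.04043174e+00]), 'force': array([0.02905257, 0.18771442, 0.12086463]), 'moment': array([0.00194418, 0.04313406, 0.01013656]), 'finger_force': 0.0, 'grip_width': 0.025718019536893042}
```

View pics/c2.png

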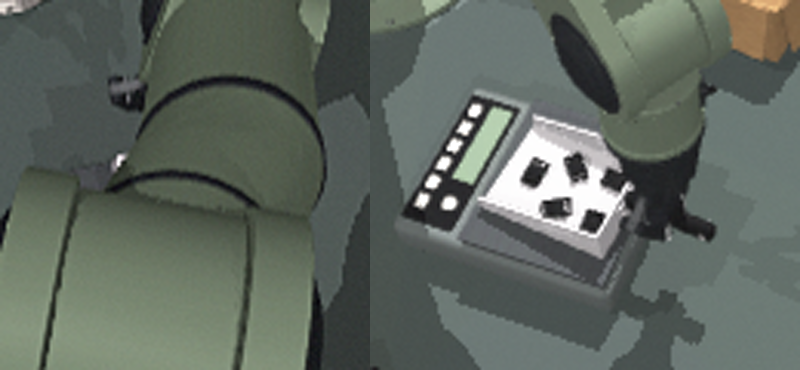

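The scene crop shows all five buckles in the scoop and the fingers straddling the handle. I'll close on it and test-lift.

>>> jog_arm --pt "0 0 0 0 0" --pt "0 0 0 0 0" --pt "0 0 0 0 0" --pt "0 0 0 0 0" --pt "0 0 0 0 0" --pt "0 0 -0.1 0 0" --pt "0 0 -0.2 0 0" --pt "0 0 -0.2 0 0" --pt "0 0 -0.1 0 0" --pt "0 0 0 0 0" --pt "0 0 0 0 0" --newtons 120

```text
clock: 6.1
position: [0.5822, -0.1821, 0.1038]
tool_rot: [-3.142, 0.0, -3.04]
force: [-0.2, -0.6, -3.1]
grip_width: 0.0162
finger_force: 117.3
```

```bash
cat >> h.py <<'E'
def fit(f, T0, tag): pass
def overlay(fn, origin_grip, yaw, tilts, crop=None):
    """draw scoop wireframe for given lip-down tilts about the grip point"""
    f=snap('scene'); im=np.ascontiguousarray(f['pixels'][:,:,::-1]); 
    return f,im
E
python3 - <<'E'
from h import *
o=bot.observe();print(o['position'],o['force'],o['moment'],o['grip_width'],o['finger_force'])
g=snap('scene'); b=g['pixels'][170:290,190:330,::-1]
cv2.imwrite('pics/c3.png',cv2.resize(np.ascontiguousarray(b),(700,600),interpolation=2))
E
```

```text
[ 0.58221317 -0.1821341   0.10383067] [-0.21428322 -0.58243304 -3.10133728] [ 0.10030821 -0.19785177 -0.04645202] 0.016210616412479138 117.2798216342926
```

View pics/c3.png

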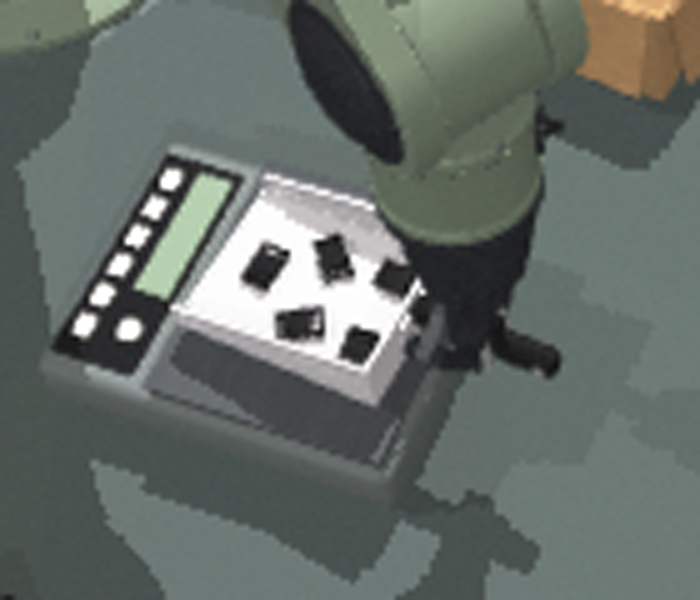

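The scoop hangs clear over the platform with all five buckles in it and looks level. I'll lift on and check the level numerically.

>>> jog_arm --pt "0 0 -0.2 0 0" --pt "0 0 -0.4 0 0" --pt "0 0 -0.6 0 0" --pt "0 0 -0.7 0 0" --pt "0 0 -0.8 0 0" --pt "0 0 -0.8 0 0" --pt "0 0 -0.8 0 0" --pt "0 0 -0.7 0 0" --pt "0 0 -0.6 0 0" --pt "0 0 -0.4 0 0" --pt "0 0 -0.2 0 0" --pt "0 0 0 0 0"

```text
clock: 7.35
position: [0.5823, -0.1822, 0.2904]
tool_rot: [-3.141, 0.001, -3.04]
force: [0.3, -0.4, -3.3]
grip_width: 0.0162
finger_force: 117.4
```

```bash
cat > ov.py <<'E'
from h import *
import sys
V=np.array([[-75,-58,0],[-75,58,0],[75,58,0],[75,-58,0],[-75,-58,18],[-75,58,18],[75,58,45],[75,-58,45],[178,9,46],[178,-9,46]])/1000
E=[(0,1),(1,2),(2,3),(3,0),(0,4),(1,5),(2,6),(3,7),(4,7),(5,6),(6,7),(8,9)]
def draw(fn,tilts,gx,box,S,cam='scene'):
    o=bot.observe(); T=R.from_euler('xyz',o['tool_rot']).as_matrix(); gp=o['position']-.019*T[:,2]
    f=snap(cam); x0,y0,x1,y1=box
    im=cv2.resize(np.ascontiguousarray(f['pixels'][y0:y1,x0:x1,::-1]),None,fx=S,fy=S,interpolation=2)
    cols=[(0,0,255),(0,255,255),(255,0,255)]
    for t,c in zip(tilts,cols):
        # tool x = -scoop x; lip down by t: rotate about scoop y
        M=np.c_[-T[:,0],T[:,1],-T[:,2]]@R.from_euler('y',-t,degrees=True).as_matrix()
        P=(V-[gx,0,.036])@M.T+gp
        p=(proj(f,P)-[x0,y0]+.5)*S
        for a,b in E: cv2.line(im,tuple(map(int,p[a])),tuple(map(int,p[b])),c,1)
    cv2.imwrite('pics/'+fn,im); print(o['position'],o['tool_rot'],o['force'],o['moment'],o['grip_width'],o['finger_force'],im.shape)
E
python3 - <<'E'
from ov import *
draw('d1.png',[0,8],.128,(190,140,340,260),5)
E
```

```text
[ 0.58231336 -0.18221421  0.29039378] [-3.14139085e+00  7.75486119e-04 -3.04043903e+00] [ 0.257449   -0.36483741 -3.27608329] [ 0.07898246 -0.22424215  0.02869423] 0.016201725862465717 117.40564227104187 (600, 750, 3)
```

View pics/d1.png

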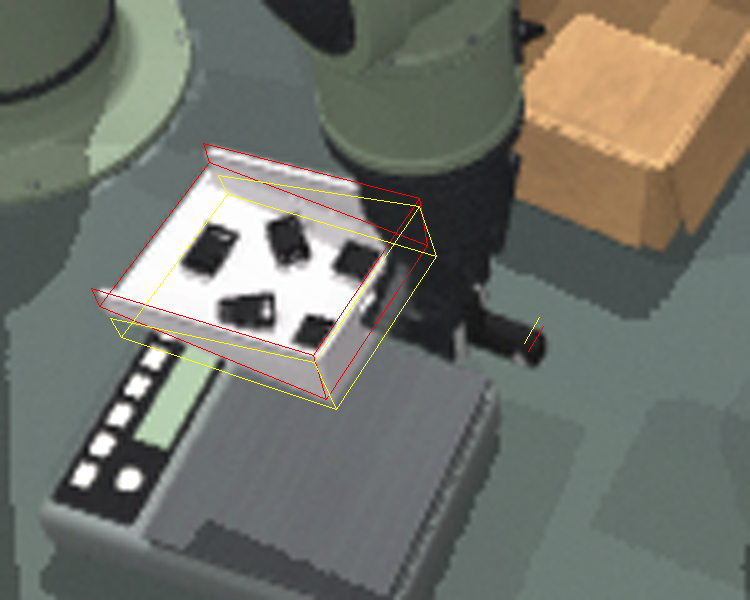

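The level wireframe (red) matches the scoop, with the lip corner at about (93,290) in the crop. All five buckles are aboard. Now I'll swing it over the carton, lip towards +y.

>>> jog_arm --pt "0 0 0 0.3 0" --pt "0 0 0 0.6 0" --pt "0 0 0 0.8 0" --pt "0 0 0 0.8 0" --pt "0 0 0 0.8 0" --pt "0 0 0 0.8 0" --pt "0 0 0 0.8 0" --pt "0 0 0 0.8 0" --pt "0 0 0 0.8 0" --pt "0 0 0 0.8 0" --pt "0 0 0 0.8 0" --pt "0 0 0 0.8 0"

```text
clock: 8.6
position: [0.5819, -0.1821, 0.289]
tool_rot: [-3.141, -0.001, 2.527]
force: [-0.6, 0.0, -2.8]
grip_width: 0.0161
finger_force: 117.4
```

>>> jog_arm --pt "0 0 0 0.8 0" --pt "0 0 0 0.8 0" --pt "0 0 0 0.8 0" --pt "0 0 0 0.8 0" --pt "0 0 0 0.8 0" --pt "0 0 0 0.8 0" --pt "0 0 0 0.8 0" --pt "0 0 0 0.8 0" --pt "0 0 0 0.8 0" --pt "0 0 0 0.8 0" --pt "0 0 0 0.8 0" --pt "0 0 0 0.8 0"

```text
clock: 9.8
position: [0.5819, -0.1821, 0.289]
tool_rot: [-3.14, -0.0, 1.759]
force: [0.7, 0.2, -1.8]
grip_width: 0.0157
finger_force: 117.4
```

>>> jog_arm --pt "0 0 0 0.8 0" --pt "0 0 0 0.8 0" --pt "0 0 0 0.5 0" --pt "0 0 0 0.3 0" --pt "0.2 -0.1 0 0 0" --pt "0.4 -0.2 0 0 0" --pt "0.6 -0.3 0 0 0" --pt "0.8 -0.4 0 0 0" --pt "0.9 -0.45 0 0 0" --pt "0.9 -0.45 0 0 0" --pt "0.9 -0.45 0 0 0" --pt "0.9 -0.45 0 0 0"

```text
clock: 11.0
position: [0.4968, -0.0124, 0.2897]
tool_rot: [-3.141, -0.001, 1.572]
force: [0.4, 0.1, -2.6]
grip_width: 0.0158
finger_force: 117.4
```

>>> jog_arm --pt "0.9 -0.45 0 0 0" --pt "0.9 -0.45 0 0 0" --pt "0.9 -0.45 0 0 0" --pt "0.7 -0.4 0 0 0" --pt "0.5 -0.25 0 0 0" --pt "0.2 -0.1 0 0 0" --pt "0 0 0 0 0" --pt "0 0 0 0 0" --pt "0 0 0 0 0"

```text
clock: 11.9
position: [0.4355, 0.108, 0.2898]
tool_rot: [3.141, 0.0, 1.57]
force: [-0.3, -0.1, -2.9]
grip_width: 0.016
finger_force: 117.4
```

```bash
python3 - <<'E'
from ov import *
draw('d2.png',[0],.128,(230,60,380,180),5)
E
```

```text
[0.4354833  0.10803375 0.28980577] [3.14144729e+00 1.91819746e-04 1.56962801e+00] [-0.25511738 -0.09274946 -2.89335488] [-0.27936191 -0.02835909 -0.02857892] 0.016045797494648212 117.41826295852661 (600, 750, 3)
```

View pics/d2.png

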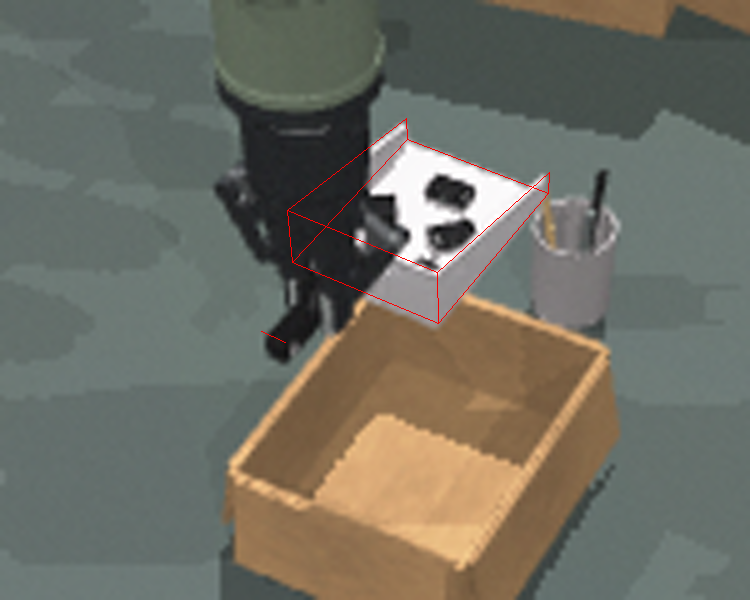

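The scoop is still level over the carton with its buckles, lip towards the pen pot. The carton rim corners are at about (277,154), (352,130) and (323,173). I'll write a numeric tilt estimator, check the carton position with it, then loosen the grip step by step so the scoop pivots lip-down.

```bash
cat > tilt.py <<'E'
from ov import *
def tilt(gx=.128,cam='scene'):
    o=bot.observe(); T=R.from_euler('xyz',o['tool_rot']).as_matrix(); gp=o['position']-.019*T[:,2]
    f=snap(cam); p=f['pixels'].astype(int); m=((p.min(2)>130)&(p.max(2)-p.min(2)<25)).astype(np.uint8)
    best=[]
    for t in range(-10,96,2):
        M=np.c_[-T[:,0],T[:,1],-T[:,2]]@R.from_euler('y',-t,degrees=True).as_matrix()
        q=proj(f,(V-[gx,0,.036])@M.T+gp); k=np.zeros_like(m)
        for idx in [(0,1,2,3),(0,3,7,4),(1,2,6,5),(2,3,7,6)]: cv2.fillConvexPoly(k,q[list(idx)].round().astype(np.int32),1)
        best.append(((k&m).sum()/np.sqrt(k.sum()),t))
    best.sort(reverse=True); print('tilt',best[:3],'clk',round(o['clock'],2),'F',o['force'].round(2),'M',o['moment'].round(3),'grip',round(o['finger_force'],1),round(o['grip_width'],4))
    # buckles in carton: dark pixels on the carton inside
    P=np.array([[.345,.107,.05],[.345,.337,.05],[.525,.337,.05],[.525,.107,.05]])
    k=np.zeros_like(m); cv2.fillConvexPoly(k,proj(f,P).round().astype(np.int32),1)
    print('dark in carton',((p.max(2)<60)&(k>0)).sum()); return f
E
python3 - <<'E'
from tilt import *
f=tilt()
for uv in [(277,154),(352,130),(323,173)]: print(back(f,*uv,.1).round(3))
E
```

```text
tilt [(np.float64(19.381165327599035), 0), (np.float64(18.684076861630988), 2), (np.float64(18.526238796883508), -2)] clk 11.95 F [ 0.08  0.12 -2.16] M [-0.24  -0.056  0.044] grip 117.4 0.0162
dark in carton 0
[0.351 0.104 0.1  ]
[0.534 0.357 0.1  ]
[0.545 0.113 0.1  ]
```

>>> jog_arm --pt "0 0 0 0 0" --pt "0 0 0 0 0" --newtons 70

```text
clock: 12.2
position: [0.4353, 0.1086, 0.2898]
tool_rot: [-3.141, 0.0, 1.57]
force: [-0.4, -0.6, -1.3]
grip_width: 0.0164
finger_force: 117.4
```

```bash
python3 -c "
from tilt import *
tilt()"
```

```text
tilt [(np.float64(19.46667046875021), 0), (np.float64(18.56927454604493), 2), (np.float64(18.516018032900927), -2)] clk 12.2 F [-0.41 -0.57 -1.27] M [-0.23  -0.031 -0.038] grip 117.4 0.0164
dark in carton 0
```

>>> jog_arm --pt "0 0 0 0 0" --pt "0 0 0 0 0" --newtons 45

```text
clock: 12.45
position: [0.4352, 0.1088, 0.2898]
tool_rot: [-3.142, 0.0, 1.571]
force: [-0.4, 0.3, -2.5]
grip_width: 0.0162
finger_force: 117.5
```

```bash
python3 -c "
from tilt import *
tilt()"
```

```text
tilt [(np.float64(19.637680751052553), 0), (np.float64(18.540573967148415), 2), (np.float64(18.20621440744999), -2)] clk 12.45 F [-0.43  0.3  -2.47] M [-0.256  0.017  0.059] grip 117.5 0.0162
dark in carton 0
```

>>> jog_arm --pt "0 0 0 0 0.05" --pt "0 0 0 0 0.05" --newtons 45

```text
clock: 12.7
position: [0.4352, 0.1088, 0.2898]
tool_rot: [3.142, 0.0, 1.571]
force: [-0.3, -0.0, -2.5]
grip_width: 0.0161
finger_force: 117.4
```

```bash
python3 -c "
from tilt import *
tilt()"
```

```text
tilt [(np.float64(19.637680751052553), 0), (np.float64(18.56927454604493), 2), (np.float64(18.23439740188877), -2)] clk 12.7 F [-0.34 -0.04 -2.49] M [-0.245 -0.033 -0.054] grip 117.4 0.0161
dark in carton 0
```

>>> jog_arm --pt "0 0 0 0 0.12" --pt "0 0 0 0 0.12" --pt "0 0 0 0 0.12" --pt "0 0 0 0 0.12" --newtons 20

```text
clock: 13.15
position: [0.4352, 0.1088, 0.2898]
tool_rot: [-3.142, 0.0, 1.571]
force: [0.4, -0.3, -1.9]
grip_width: 0.0158
finger_force: 117.4
```

>>> jog_arm --pt "0 0 0 0 0.16" --pt "0 0 0 0 0.16" --newtons 20

```text
clock: 13.35
position: [0.4352, 0.1088, 0.2898]
tool_rot: [-3.142, 0.0, 1.571]
force: [1.2, -0.8, -1.3]
grip_width: 0.0158
finger_force: 117.4
```

>>> jog_arm --pt "0 0 0 0 0.185" --newtons 20

```text
clock: 13.45
position: [0.4352, 0.1088, 0.2898]
tool_rot: [-3.142, 0.0, 1.571]
force: [0.1, -0.8, -1.7]
grip_width: 0.0163
finger_force: 107.9
```

>>> jog_arm --pt "0 0 0 0 0.192" --newtons 20

```text
clock: 13.55
position: [0.4352, 0.1088, 0.2898]
tool_rot: [-3.142, 0.0, 1.571]
force: [0.1, 0.5, -1.9]
grip_width: 0.0167
finger_force: 78.9
```

The grip force follows the opening elastically, so I can ease it off finely.

>>> jog_arm --pt "0 0 0 0 0.196"

```text
clock: 13.65
position: [0.4352, 0.1088, 0.2898]
tool_rot: [-3.142, 0.0, 1.571]
force: [-0.3, 0.3, -2.7]
grip_width: 0.0169
finger_force: 62.2
```

>>> jog_arm --pt "0 0 0 0 0.199"

```text
clock: 13.75
position: [0.4352, 0.1088, 0.2898]
tool_rot: [3.142, -0.0, 1.571]
force: [0.2, -0.3, -2.7]
grip_width: 0.0171
finger_force: 49.6
```

```bash
python3 -c "
from tilt import *
tilt()"
```

```text
tilt [(np.float64(19.495172182467265), 0), (np.float64(18.282268757079784), 2), (np.float64(18.14984841857244), -2)] clk 13.75 F [ 0.16 -0.34 -2.71] M [-0.248 -0.001  0.021] grip 49.6 0.0171
dark in carton 0
```

>>> jog_arm --pt "0 0 0 0 0.202" --pt "0 0 0 0 0.202"

```text
clock: 14.0
position: [0.4352, 0.1088, 0.2898]
tool_rot: [3.142, 0.0, 1.571]
force: [0.2, -0.4, -2.5]
grip_width: 0.0175
finger_force: 37.0
```

```bash
python3 -c "
from tilt import *
tilt()"
```

```text
tilt [(np.float64(19.43816875503315), 0), (np.float64(18.25356817818327), 2), (np.float64(18.12166542413366), -2)] clk 14.0 F [ 0.21 -0.41 -2.52] M [-0.252 -0.014 -0.002] grip 37.0 0.0175
dark in carton 0
```

>>> jog_arm --pt "0 0 0 0 0.204"

```text
clock: 14.15
position: [0.4352, 0.1088, 0.2898]
tool_rot: [-3.142, 0.0, 1.571]
force: [-0.0, -0.3, -2.2]
grip_width: 0.0174
finger_force: 28.5
```

```bash
python3 -c "
from tilt import *
tilt()"
```

```text
tilt [(np.float64(19.409667041316094), 0), (np.float64(18.3109693359763), 2), (np.float64(18.093482429694884), -2)] clk 14.15 F [-0.04 -0.27 -2.21] M [-0.274  0.015 -0.036] grip 28.5 0.0174
dark in carton 0
```

>>> jog_arm --pt "0 0 0 0 0.2055"

```text
clock: 14.3
position: [0.4352, 0.1088, 0.2898]
tool_rot: [-3.142, 0.0, 1.571]
force: [0.2, 0.4, -2.2]
grip_width: 0.0178
finger_force: 22.2
```

```bash
python3 -c "
from tilt import *
tilt()"
```

```text
tilt [(np.float64(19.295660186447865), 0), (np.float64(18.597975124941446), 2), (np.float64(17.83983547974589), -2)] clk 14.3 F [ 0.16  0.39 -2.18] M [-0.253  0.027  0.054] grip 22.2 0.0178
dark in carton 0
```

>>> jog_arm --pt "0 0 0 0 0.2065"

```text
clock: 14.45
position: [0.4352, 0.1088, 0.2898]
tool_rot: [-3.142, -0.0, 1.571]
force: [0.0, 0.0, -2.0]
grip_width: 0.0179
finger_force: 17.9
```

```bash
python3 -c "
from tilt import *
tilt()"
```

```text
tilt [(np.float64(19.24806250483364), 4), (np.float64(18.540573967148415), 2), (np.float64(17.90841993099276), 6)] clk 14.45 F [ 0.03  0.05 -1.95] M [-0.133  0.034  0.003] grip 17.9 0.0179
dark in carton 0
```

It starts pivoting at about 18 N, so I'll hold that.

>>> jog_arm --pt "0 0 0 0 0.2065"

```text
clock: 14.6
position: [0.4352, 0.1089, 0.2898]
tool_rot: [3.142, -0.0, 1.571]
force: [0.1, 0.1, -3.0]
grip_width: 0.0175
finger_force: 18.0
```

```bash
python3 -c "
from tilt import *
tilt()"
```

```text
tilt [(np.float64(15.559812293877123), 18), (np.float64(15.12617520956928), 20), (np.float64(13.918597933019425), 16)] clk 14.6 F [ 0.1   0.11 -3.03] M [-0.212  0.03  -0.039] grip 18.0 0.0175
dark in carton 0
```

>>> jog_arm --pt "0 0 0 0 0.206" --pt "0 0 0 0 0.2"

```text
clock: 14.85
position: [0.4352, 0.1088, 0.2898]
tool_rot: [-3.142, 0.0, 1.571]
force: [1.0, -0.2, -1.9]
grip_width: 0.018
finger_force: 20.1
```

```bash
python3 -c "
from tilt import *
tilt()"
```

```text
tilt [(np.float64(16.090359734182595), 40), (np.float64(15.66055031934383), 38), (np.float64(15.477067033530483), 42)] clk 14.85 F [ 1.   -0.22 -1.94] M [-0.111 -0.002 -0.042] grip 20.1 0.018
dark in carton 0
```

>>> jog_arm --pt "0 0 0 0 0.195" --pt "0 0 0 0 0.195" --pt "0 0 0 0 0.195" --pt "0 0 0 0 0.195" --newtons 60

```text
clock: 15.3
position: [0.4352, 0.1088, 0.2898]
tool_rot: [3.142, -0.0, 1.571]
force: [0.4, 0.7, -2.0]
grip_width: 0.0173
finger_force: 37.0
```

```bash
python3 -c "
from tilt import *
tilt()"
```

```text
tilt [(np.float64(16.13058563351805), 40), (np.float64(15.66055031934383), 38), (np.float64(15.517689256715602), 42)] clk 15.3 F [ 0.37  0.7  -1.99] M [-0.083 -0.041 -0.017] grip 37.0 0.0173
dark in carton 104
```

>>> jog_arm --pt "0 0 0 0 0.195" --pt "0 0 0 0 0.195" --pt "0 0 0 0 0.195" --pt "0 0 0 0 0.195" --pt "0 0 0 0 0.195" --pt "0 0 0 0 0.195" --pt "0 0 0 0 0.195" --pt "0 0 0 0 0.195" --pt "0 0 0 0 0.195" --pt "0 0 0 0 0.195"

```text
clock: 16.35
position: [0.4352, 0.1088, 0.2898]
tool_rot: [-3.142, 0.0, 1.571]
force: [-0.6, 0.2, -2.2]
grip_width: 0.0175
finger_force: 37.0
```

```bash
python3 - <<'E'
from tilt import *
tilt()
o=bot.observe(); draw('d3.png',[45,60],.128,(230,60,380,180),5)
E
```

```text
tilt [(np.float64(16.00990793551168), 40), (np.float64(15.580033351120983), 38), (np.float64(15.395822587160243), 42)] clk 16.35 F [-0.62  0.17 -2.16] M [-0.136 -0.027 -0.041] grip 37.0 0.0175
dark in carton 105
[0.43521078 0.10882994 0.28979718] [-3.14157839e+00  3.82004205e-05  1.57080321e+00] [-0.55455395  0.55811825 -1.44141729] [-0.13854318 -0.05645376 -0.03629162] 0.017301524212398434 37.04100430011749 (600, 750, 3)
```

View pics/d3.png

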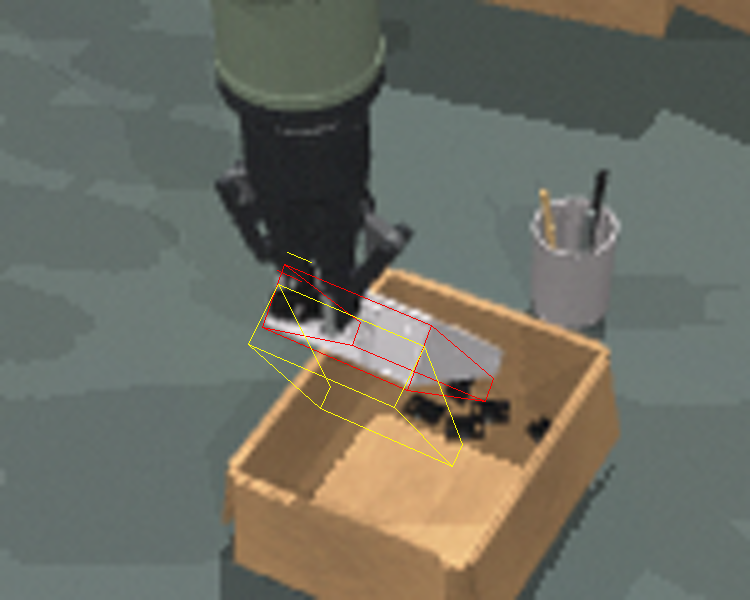

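The picture shows the scoop at about 40° and black buckles on the carton floor around crop (430–540, 390–430). I'll raise the scoop a little, keeping it over the carton, and count them.

>>> jog_arm --pt "0 0 -0.2 0 0.19" --pt "0 0 -0.5 0 0.19" --pt "0 0 -0.6 0 0.19" --pt "0 0 -0.5 0 0.19" --pt "0 0 -0.2 0 0.19" --pt "0 0 0 0 0.19" --pt "0 0 0 0 0.19" --newtons 60

```text
clock: 17.15
position: [0.435, 0.1088, 0.3493]
tool_rot: [-3.141, 0.0, 1.571]
force: [-0.1, 0.4, -0.9]
grip_width: 0.0171
finger_force: 48.8
```

```bash
python3 - <<'E'
from tilt import *
f=tilt(); b=np.ascontiguousarray(f['pixels'][70:150,275:355,::-1])
cv2.imwrite('pics/d4.png',cv2.resize(b,(600,600),interpolation=2))
E
```

```text
tilt [(np.float64(17.71620264101677), 40), (np.float64(17.05004504024665), 38), (np.float64(16.978929824079444), 42)] clk 17.15 F [-0.13  0.35 -0.9 ] M [-0.097  0.02  -0.053] grip 48.8 0.0171
dark in carton 115
```

View pics/d4.png

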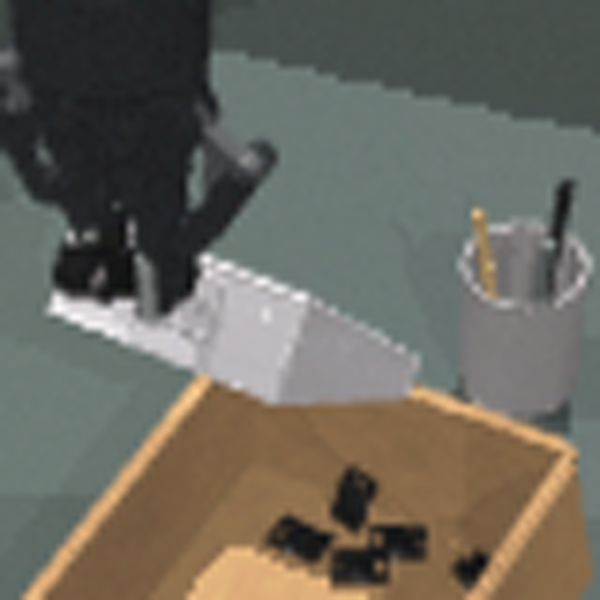

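Five separate buckles lie in the carton, at about crop (300,540), (355,495), (360,568), (403,543) and (470,570). The scoop is empty, so I'll go back over the scale.

>>> jog_arm --pt "-0.3 0.08 0 0 0.19" --pt "-0.6 0.155 0 0 0.19" --pt "-0.9 0.233 0 0 0.19" --pt "-0.9 0.233 0 0 0.19" --pt "-0.9 0.233 0 0 0.19" --pt "-0.9 0.233 0 0 0.19" --pt "-0.9 0.233 0 0 0.19" --pt "-0.9 0.233 0 0 0.19" --pt "-0.9 0.233 0 0 0.19" --pt "-0.9 0.233 0 0 0.19" --pt "-0.9 0.233 0 0 0.19" --pt "-0.6 0.155 0 0 0.19"

```text
clock: 18.4
position: [0.5095, -0.1819, 0.3494]
tool_rot: [-3.141, 0.001, 1.569]
force: [0.1, 0.5, -1.2]
grip_width: 0.0171
finger_force: 48.8
```

>>> jog_arm --pt "-0.33 0.085 0 0 0.19" --pt "0 0 0 -0.5 0.19" --pt "0 0 0 -0.9 0.19" --pt "0 0 0 -0.9 0.19" --pt "0 0 0 -0.9 0.19" --pt "0 0 0 -0.9 0.19" --pt "0 0 0 -0.9 0.19" --pt "0 0 0 -0.9 0.19" --pt "0 0 0 -0.9 0.19" --pt "0 0 0 -0.9 0.19" --pt "0 0 0 -0.9 0.19" --pt "0 0 0 -0.9 0.19"

```text
clock: 19.6
position: [0.5122, -0.1889, 0.3495]
tool_rot: [-3.141, -0.0, 2.334]
force: [-0.0, -0.3, -1.6]
grip_width: 0.0172
finger_force: 48.8
```

>>> jog_arm --pt "0 0 0 -0.9 0.19" --pt "0 0 0 -0.9 0.19" --pt "0 0 0 -0.9 0.19" --pt "0 0 0 -0.9 0.19" --pt "0 0 0 -0.9 0.19" --pt "0 0 0 -0.9 0.19" --pt "0 0 0 -0.9 0.19" --pt "0 0 0 -0.9 0.19" --pt "0 0 0 -0.9 0.19" --pt "0 0 0 -0.9 0.19" --pt "0 0 0 -0.9 0.19" --pt "0 0 0 -0.9 0.19"

```text
clock: 20.8
position: [0.5122, -0.1889, 0.3495]
tool_rot: [3.141, -0.0, -3.085]
force: [-0.2, -1.0, -1.5]
grip_width: 0.017
finger_force: 48.8
```

>>> jog_arm --pt "0 0 0 -0.6 0.19" --pt "0 0 0 0 0.19" --pt "0 0 0 0 0.19"

```text
clock: 21.1
position: [0.5122, -0.1891, 0.3497]
tool_rot: [3.141, -0.0, -3.042]
force: [-0.3, 0.1, -2.0]
grip_width: 0.0172
finger_force: 48.8
```

```bash
python3 - <<'E'
from tilt import *
f=tilt(); print(bot.observe()['position'],bot.observe()['tool_rot'])
E
```

```text
tilt [(np.float64(19.993198077062587), 40), (np.float64(19.490373377077212), 38), (np.float64(18.709616674255006), 42)] clk 21.1 F [-0.28  0.06 -1.99] M [ 0.036 -0.093  0.044] grip 48.8 0.0172
dark in carton 115
[ 0.51228193 -0.18901121  0.34968269] [ 3.14149021e+00 -2.21961739e-04 -3.04181016e+00]
```

>>> jog_arm --pt "0 0 0.5 0 0.19" --pt "0 0 0.9 0 0.195" --pt "0 0 1 0 0.2" --pt "0 0 1 0 0.202" --pt "0 0 0.8 0 0.202" --pt "0 0 0.39 0 0.202" --pt "-0.28 0 0.34 0 0.202" --pt "-0.28 0 0.34 0 0.202" --pt "-0.28 0 0.34 0 0.202"

```text
clock: 22.05
position: [0.5394, -0.1865, 0.1818]
tool_rot: [-3.141, 0.002, -3.04]
force: [2.7, 0.2, 4.0]
grip_width: 0.0173
finger_force: 38.1
```

```bash
python3 - <<'E'
from tilt import *
f=tilt(); print(bot.observe()['position'],bot.observe()['tool_rot'])
E
```

```text
tilt [(np.float64(23.689480172519875), 30), (np.float64(22.682462777376244), 32), (np.float64(22.554927857171297), 28)] clk 22.05 F [2.68 0.18 4.01] M [ 0.088 -0.072 -0.03 ] grip 38.1 0.0173
dark in carton 115
[ 0.53984673 -0.18577279  0.18004991] [-3.14149993e+00  9.17986631e-04 -3.03908918e+00]
```

The lip is on the platform and the tilt follows as planned, now 30°. I'll continue the arc.

>>> jog_arm --pt "-0.23 0 0.327 0 0.204" --pt "-0.23 0 0.327 0 0.204" --pt "-0.23 0 0.327 0 0.204" --pt "-0.17 0 0.36 0 0.204" --pt "-0.17 0 0.36 0 0.204" --pt "-0.17 0 0.36 0 0.204"

```text
clock: 22.7
position: [0.5733, -0.1829, 0.1185]
tool_rot: [3.141, -0.001, -3.041]
force: [-0.6, -0.5, 0.7]
grip_width: 0.0174
finger_force: 27.9
```

>>> jog_arm --pt "-0.08 0 0.27 0 0.204" --pt "-0.08 0 0.27 0 0.204" --pt "-0.08 0 0.27 0 0.204" --pt "0 0 0.15 0 0.204" --pt "0 0 0 0 0.204" --pt "0 0 0 0 0.204"

```text
clock: 23.3
position: [0.5803, -0.1823, 0.091]
tool_rot: [-3.142, -0.0, -3.041]
force: [0.1, -1.1, -2.0]
grip_width: 0.0173
finger_force: 27.6
```

```bash
python3 - <<'E'
from tilt import *
f=tilt(); print(bot.observe()['position'],bot.observe()['tool_rot'])
E
```

```text
tilt [(np.float64(34.056387997727775), 2), (np.float64(33.52652375262227), 0), (np.float64(32.862229577993446), -2)] clk 23.3 F [ 0.06 -1.13 -2.  ] M [-0.01   0.082 -0.047] grip 27.6 0.0173
dark in carton 114
[ 0.58037014 -0.1823078   0.09113308] [-3.14149419e+00  1.88708058e-04 -3.04068808e+00]
```

>>> jog_arm --pt "0 0 0.1 0 0.204" --pt "0 0 0 0 0.23" --pt "0 0 0 0 0.26" --pt "0 0 0.07 0 0.3" --pt "0 0 0 0 0.3" --pt "0 0 0 0 0" --pt "0 0 0 0 0" --pt "0 0 0 0 0" --pt "0 0 0 0 0" --pt "0 0 0 0 0" --newtons 120

```text
clock: 24.35
position: [0.5804, -0.1822, 0.0858]
tool_rot: [-3.142, 0.0, -3.04]
force: [-1.0, 0.1, 4.1]
grip_width: 0.0161
finger_force: 117.0
```

>>> jog_arm --pt "0 0 -0.1 0 0" --pt "0 0 -0.3 0 0" --pt "0 0 -0.5 0 0" --pt "0 0 -0.6 0 0" --pt "0 0 -0.6 0 0" --pt "0 0 -0.6 0 0" --pt "0 0 -0.4 0 0" --pt "0 0 -0.2 0 0" --pt "0 0 0 0 0" --pt "0 0 0 0 0"

```text
clock: 25.35
position: [0.5802, -0.182, 0.1843]
tool_rot: [3.141, -0.001, -3.04]
force: [0.2, -0.1, -2.4]
grip_width: 0.0159
finger_force: 117.1
```

```bash
python3 - <<'E'
from tilt import *
f=tilt()
draw('d5.png',[0],.128,(190,150,340,270),5)
o=bot.observe();u=R.from_euler('xyz',o['tool_rot']).as_matrix()[:,0];print('origin est',o['position']+.128*u)
E
```

```text
tilt [(np.float64(36.205084030445605), 2), (np.float64(36.06480986652227), 0), (np.float64(35.64929749466963), -2)] clk 25.35 F [ 0.22 -0.14 -2.37] M [ 0.03  -0.184  0.008] grip 117.1 0.0159
dark in carton 117
[ 0.58009038 -0.18198864  0.18406498] [ 3.14122582e+00 -1.01903716e-03 -3.04035071e+00] [-0.19635244 -0.28826618 -2.06030617] [-0.01095279 -0.19658782 -0.0044092 ] 0.01587850822530984 117.10753440856934 (600, 750, 3)
origin est [ 0.45274897 -0.19499168  0.18417362]
```

View pics/d5.png

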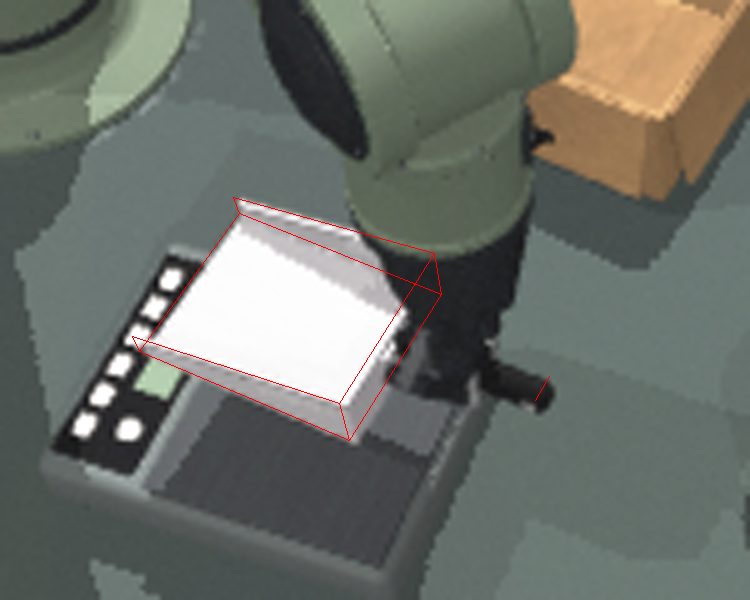

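The empty scoop matches the level wireframe to within a few mm, centred over the bare platform and touching nothing but the gripper. I'll hand in.

>>> jog_arm --pt "0 0 0 0 0" --pt "0 0 0 0 0" --pt "0 0 0 0 0" --pt "0 0 0 0 0"

```text
clock: 25.85
position: [0.5804, -0.1822, 0.1847]
tool_rot: [3.142, -0.0, -3.041]
force: [-0.2, 0.5, -1.7]
grip_width: 0.016
finger_force: 117.1
```

```bash
python3 -c "
from tilt import *
tilt(); print(bot.job_done())"
```

```text
tilt [(np.float64(36.25287952091484), 2), (np.float64(36.111677715601566), 0), (np.float64(35.672953299244725), -2)] clk 25.85 F [-0.25  0.5  -1.73] M [-0.05  -0.207  0.002] grip 117.1 0.016
dark in carton 116
the job is handed in; nothing more can be done
None
```

All five buckles are in the carton, and I handed the job in at about 26 s with the arm holding the empty scoop level (within about 2°), about 10 cm above the middle of the platform; to re-level it I set it briefly on the scale and re-gripped it.

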